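# Start the press from its control box

### The job

Start the shop's press from its control box with your fingertips: push the raised half of the rocker down until that half lies flat, then press the square key fully in (it stays in by itself), and then press the large mushroom button fully down and finish while still holding it down. Never press the small round button, and do not lift or shift the tray, bottle, wooden plaque or mallet lying around.

Things in the scene. Friction and masses are not known exactly. Their poses are not given: they have to be found in the camera images.
- box: the control box: a fixed grey enclosure, 200 x 200 mm and 60 mm high, standing flat on the work surface at a varying place and yaw; origin under its centre. Its flat top, at height 60 mm, carries four control modules in a 2 x 2 grid at 88 mm spacing, and which module is in which place varies. Each module has a square aluminium plate 74 x 74 x 6 mm with a grey collar and a black control. All modules are fixed; only the controls move
- rocker_base: module with the rocker switch; origin at the centre of the underside of its plate (on the box's top), z up. Its x axis points level from the hinge towards the half of the rocker that starts raised; y lies along the hinge line, which is right above the origin and 16 mm above it
- rocker (a joint): angle of the rocker, a black shallow V-shaped paddle 56 mm long (along the module's x) and 30 mm wide, hinged across its middle. 0: the +x half is raised by 0.4 rad and the -x half is level (off); 0.4: the +x half lies level (flat), 16 mm above the plate's underside, and the other is raised (on). Starts between 0 and 0.06. It has friction of about 0.06 N m (2 to 4 N at the raised half), no spring, and stays where it is left
- rocker_pad (a point): point on the upper surface of the rocker's raised half, on its centre line, 19 mm from the hinge: where to push. It is about 7.4 mm above the hinge line at joint 0, and sinks to the hinge line's height when the half lies flat
- key (a joint): how far the square key is pushed in, m: 0 standing out, 0.008 fully in. It slides straight down against a friction of about 4 N, has no spring and stays in
- key_top (a point): centre of the top face of the square key, a black key 36 x 36 mm. It starts 12 mm above its square grey collar (46 x 46 mm) and stands 4 mm above it when fully in
- palm (a joint): how far the mushroom button is pushed down, m: 0 up, 0.010 fully down. A spring lifts it back: 2.4 N at the start of travel, 8 N at full travel
- palm_top (a point): centre of the flat top of the large mushroom button, a black round cap 54 mm across and 16 mm thick on a 20 mm stem (the flat of the top is 28 mm across); it starts 46 mm above the box's top, the tallest of the four controls
- jog (a joint): how far the small round button is pushed down, m: 0 up, 0.005 down; a spring lifts it (1.2 to 4 N). It must be left alone
- jog_top (a point): centre of the top of the small round button, 22 mm across, in a round collar 36 mm across; it stands 21 mm above the box's top
- tray: loose dark wooden tray of small brass pieces, 110 x 190 x 40 mm, beyond the box; origin under its centre; to be left alone
- oil: loose white plastic oil bottle, 52 mm across and 125 mm high, standing upright on the box's left; origin under its centre; to be left alone
- plaque: loose wooden plaque with a brass plate, 140 x 90 x 18 mm, lying flat on the box's right; origin under its centre; to be left alone
- mallet: loose mallet, about 230 mm long and 40 mm high, with an orange head and black handle, lying left of the bottle; origin at table height under the handle, 90 mm from the head; to be left alone

How it is judged:
On the way, in this order (a step that is already met when the one before it is completed fails the run):
1. the rocker's raised half is pushed down flat (value of joint rocker above 0.32 rad and value of joint each of key, palm below 0.003 m), for 0.1 s.
2. the square key is pressed in (value of joint key above 0.006 m and value of joint rocker above 0.32 rad and value of joint palm below 0.003 m), for 0.1 s.
3. the mushroom button is pressed down (value of joint palm above 0.007 m and value of joint key above 0.006 m and value of joint rocker above 0.32 rad), for 0.2 s.
At the end, for the whole second after the job is handed in: The rocker is on (joint above 0.32 of 0.4 rad), the square key is in (above 6 of 8 mm), the fingers hold the mushroom button down (above 7 of 10 mm, touching it with more than 1 N), and the small round button is up (below 2 mm) (all of step 3 and contact force between the fingers and palm above 1 N and value of joint jog below 0.002 m); the arm keeps its last pose, push and grip.
It fails at once if the square key is pressed (3 mm) before the rocker is on (value of joint key above 0.003 m and value of joint rocker below 0.3 rad).
It fails at once if the mushroom button is pressed (3 mm) before the rocker is on and the key is in (value of joint palm above 0.003 m and (value of joint rocker below 0.3 rad or value of joint key below 0.0055 m)).
It fails at once if the small round button is pressed (2 mm) (value of joint jog above 0.002 m).
It fails at once if a bystander is lifted or shifted by more than 20 mm, or the bottle is tipped (distance of any of tray, oil, plaque, mallet from where it was at the start of the episode above 0.02 m or angle between oil's own z axis and vertical above 0.4 rad).
It also fails if it takes over 38 s, if anything falls off the work surface, if the arm or the gripper's body presses on something with over 40 N, if the wrist force passes 120 N, or if a joint passes its speed limit or range.

### The arm

A 6-joint arm with a two-finger parallel gripper is mounted at the origin on the work surface. World frame = base frame: x ahead of the robot, y to its left, z up, the work surface at z = 0. Lengths are in m, angles in rad, forces in N, time in s.
With the tool pointing down it reaches from about 0.3 to 0.85 m from the base axis. Payload 4.2 kg.
Tool frame: the origin (TCP) lies at the very end of the fingers, on their centre line; the grasp point (between the pads) lies 19 mm behind it (arm.grip_depth is the distance from the TCP to the grasp point, in m); x points along the fingers, y is the direction in which the jaws open and shut, and the axes are right-handed (so a half turn about x gives the same grasp; the last joint's range is limited). The gripper opens to 91 mm and grips with 3 to 60 N. Pads are 32 mm wide; open, the fingers measure 118 mm over their backs; the gripper's body (76 mm by 178 mm) begins 60 mm behind the grasp point.
Start: joints at [1.236, 0.32, 1.565, -0, 1.257, -0.02], TCP at [0.178, 0.547, 0.19] pointing down, gripper open.
Joint ranges: [-3.11, 3.11], [-0.84, 2.01], [0.21, 2.61], [-1.34, 4.49], [0.05, 2.63], [-2.56, 2.56]. Speed limits (rad/s): [2.57, 2.57, 3.14, 3.14, 3.14, 3.14].

### API

Orientations are given as a 3x3 rotation matrix whose columns are the frame's x, y, z axes.
In Python, from station import arm gives the robot as it stands.
- The arm moves only by the shell command python3 -m crank 'ROWS'. ROWS is JSON, a list of rows, each a list of 7 numbers: the shift along the world's x, y, z in m, then the turn, a rotation vector about the world's x, y, z in rad, then the gripper's target within -1 to 1 (fully open at 1, half-way at 0, shut at -1). In form: [[x, y, z, ax, ay, az, hand], ...]. A call has 1 to 12 rows; each row shifts and turns the commanded pose from where the row before left it; what a row does not reach is not made up. A row lasts 1/10 s, in which the tool goes at most 50 mm and 8.59 degrees, less where a joint would pass 70% of its speed; a pose out of reach is approached as far as the arm can. A call is refused whole if a number of a shift passes 0.05 or a number of a turn 0.15, either way. A call with a gripper value outside its range is refused whole. The fingers move at their own pace and stop on an object; the grip force is fixed at half the most. Time passes only in rows, so rows that do not move let the fingers close. It gives the time, the measured TCP pose, the force and the opening at its end, in the units of the state.
- arm.read_state(): the state, without advancing time (a new reading comes with each control period).
- arm.get_image(name): name is "side" or "top"; returns the picture (384x512x3 uint8, red, green, blue); there is no depth.
- arm.camera_params(name): a dict with "intrinsics" (3x3 intrinsics, pixels), "k1" (the pictures are not rectified: a ray, as slopes to the right and down, at radius r is drawn at 1 + k1 r^2 times it, then the intrinsics apply), "cam_to_world" (4x4, takes a point from camera to world coordinates). Camera axes: x right, y down, z forward; pixel columns grow to the right and rows downward; lengths in m; the calibration is good to about 2 mm. A picture is of the moment at which its call begins. camera_params takes no time and is no camera call.
- arm.close_job(): hands the job in, once; it reports no verdict.
The state is a dict: "time": time; "qpos": joint angles; "joint_vel": joint speeds; "tau": joint torques, N m; "position": TCP position; "tool_rot": TCP orientation; "force": force on the tool from outside, world axes, zero at the start; "torque": the same for the moment, N m; "gripper_width": opening from 0.0 (shut) to 1.0 (fully open).
Only numpy, scipy, OpenCV 4.12 (cv2) and the standard library are available. Lean on these libraries where they do the work, as an engineer would, in place of code of your own. Each camera call takes 0.05 s, during which the arm holds its last target.

## Working session

There is one attempt and no reset: what is moved stays moved. The work goes in short steps, Python scripts to look and compute and a shell command to move; the robot and the scene stay as the last step left them, time stands still between calls to the robot, and variables do not carry over. Pictures are saved under pics/ and viewed, and the job is handed in when it is done.

```bash
ls; mkdir -p pics; python3 - <<'E'
from station import arm
import cv2
for n in("top","side"):
    im=arm.get_image(n); cv2.imwrite(f"pics/{n}0.png",im[:,:,::-1]); p=arm.camera_params(n); print(n,p)
s=arm.read_state(); print(s)
E
```

```text
pics
top {'intrinsics': array([[401.02044032,   0.        , 257.0950659 ],
       [  0.        , 401.02044032, 190.83201696],
       [  0.        ,   0.        ,   1.        ]]), 'k1': -0.1235749132309604, 'cam_to_world': array([[ 0.01847086, -0.99773706,  0.06464973,  0.54323187],
       [-0.99982598, -0.01826297,  0.00380513,  0.10847461],
       [-0.00261583, -0.06470876, -0.99790076,  1.19098634],
       [ 0.        ,  0.        ,  0.        ,  1.        ]])}
side {'intrinsics': array([[371.38457362,   0.        , 257.83260506],
       [  0.        , 371.38457362, 192.91220435],
       [  0.        ,   0.        ,   1.        ]]), 'k1': -0.094521491191244, 'cam_to_world': array([[-0.9900395 , -0.09781708,  0.10126015,  0.4841777 ],
       [-0.13963095,  0.77428528, -0.61724024,  0.7596383 ],
       [-0.0180276 , -0.62523126, -0.7802313 ,  0.90483694],
       [ 0.        ,  0.        ,  0.        ,  1.        ]])}
{'time': 0.1, 'qpos': array([ 1.23602128e+00,  3.20239983e-01,  1.56553249e+00, -2.81141006e-05,
        1.25739125e+00, -2.00224559e-02]), 'joint_vel': array([-6.10915496e-04, -5.31836972e-04, -3.62431213e-03,  2.08275972e-03,
        2.90145070e-05,  1.21405724e-04]), 'tau': array([ 9.16637946e-04, -4.13327980e+01, -2.32511526e+01,  7.30371452e-02,
        4.22028545e-02, -3.26318991e-05]), 'position': array([0.17787327, 0.54629498, 0.18910701]), 'tool_rot': array([[-4.90925342e-04,  3.09572579e-01,  9.50875690e-01],
       [-1.49263696e-03,  9.50874518e-01, -3.09572968e-01],
       [-9.99998766e-01, -1.57128941e-03, -4.72892590e-06]]), 'force': array([ 0.51523548,  0.23150981, -1.12959504]), 'torque': array([ 0.01347856, -0.01795409,  0.0689418 ]), 'gripper_width': 0.9954306425127224}
```

View pics/top0.png

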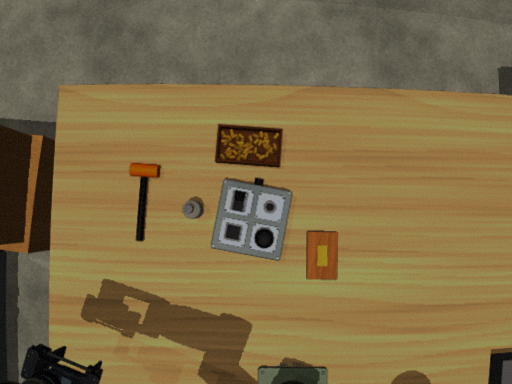

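View pics/side0.png

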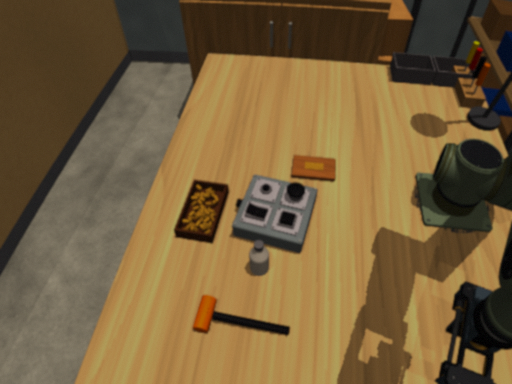

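```bash
python3 - <<'E'
import cv2
a=cv2.imread('pics/top0.png')[100:280,180:380]; cv2.imwrite('pics/topz.png',cv2.resize(a,None,fx=3.3,fy=3.3,interpolation=cv2.INTER_CUBIC))
a=cv2.imread('pics/side0.png')[120:310,120:380]; cv2.imwrite('pics/sidez.png',cv2.resize(a,None,fx=3,fy=3,interpolation=cv2.INTER_CUBIC))
E
```

```text
(no output)
```

View pics/topz.png

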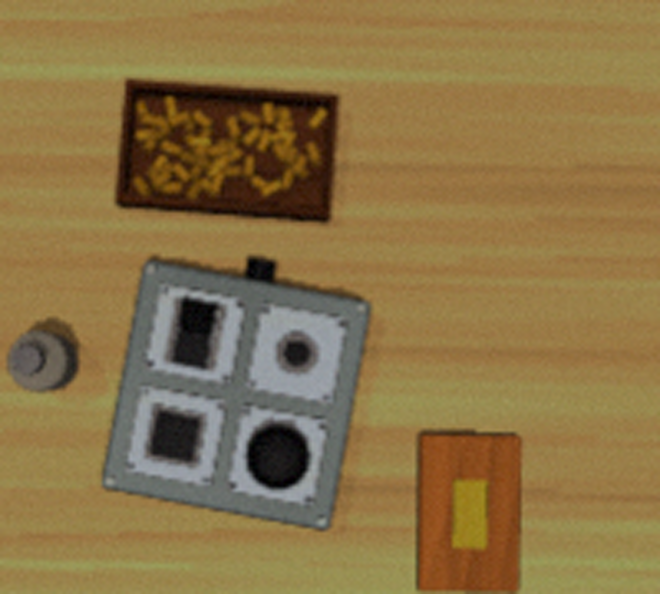

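View pics/sidez.png

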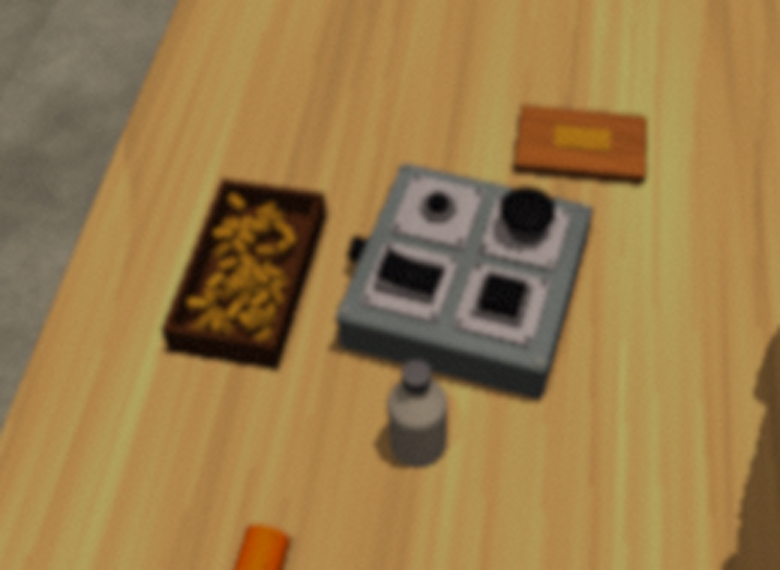

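The top view shows the box, with the rocker far-left at about (238,201), the jog button far-right (269,207), the key near-left (233,232) and the mushroom near-right (264,238). Next I'll measure the positions and work out which half of the rocker is raised.

```bash
cat > h.py <<'E'
import numpy as np, cv2
from station import arm
def ray(n,uv):
    p=arm.camera_params(n);K=p["intrinsics"];T=np.array(p["cam_to_world"])
    q=cv2.undistortPoints(np.array(uv,float).reshape(-1,1,2),K,np.array([p["k1"],0,0,0,0.])).reshape(-1,2)
    d=np.c_[q,np.ones(len(q))]@T[:3,:3].T
    return T[:3,3],d
def onz(n,uv,z):
    c,d=ray(n,uv); return c+d*((z-c[2])/d[:,2])[:,None]
def proj(n,P):
    p=arm.camera_params(n);T=np.linalg.inv(np.array(p["cam_to_world"]))
    r,_=cv2.Rodrigues(T[:3,:3]); return cv2.projectPoints(np.array(P,float).reshape(-1,1,3),r,T[:3,3],p["intrinsics"],np.array([p["k1"],0,0,0,0.]))[0].reshape(-1,2)
E
python3 - <<'E'
from h import *
for n,roi in (("top",(205,175,300,265)),("side",(230,165,325,255))):
    im=cv2.imread(f'pics/{n}0.png').astype(int)
    # dark controls
    x0,y0,x1,y1=roi
    g=im.max(2); m=np.zeros(g.shape,np.uint8); m[y0:y1,x0:x1]=(g[y0:y1,x0:x1]<75)*255
    N,l,st,c=cv2.connectedComponentsWithStats(m)
    for i in range(1,N):
        if st[i,4]>15: print(n,st[i],c[i].round(1), onz(n,c[i:i+1],.09)[0].round(4))
# white plates top view at z=.066, box grey incl.
im=cv2.imread('pics/top0.png'); 
hsv=cv2.cvtColor(im,cv2.COLOR_BGR2HSV); m=np.zeros(im.shape[:2],np.uint8)
sub=(hsv[...,1]<70)|(hsv[...,2]<60); m[170:270,207:300]=sub[170:270,207:300]*255
m=cv2.morphologyEx(m,cv2.MORPH_OPEN,np.ones((15,15)))
cs,_=cv2.findContours(m,cv2.RETR_EXTERNAL,cv2.CHAIN_APPROX_NONE); c=max(cs,key=cv2.contourArea)
r=cv2.minAreaRect(c); b=cv2.boxPoints(r); print(r,b)
P=onz('top',b,.06); print(P.round(4)); print(P.mean(0), np.linalg.norm(P-np.roll(P,1,0),axis=1))
e=P-np.roll(P,1,0); print(np.degrees(np.arctan2(e[:,1],e[:,0])))
g=im.max(2); print(g[188:216,228:248])
a=cv2.imread('pics/top0.png')[180:260,205:300]; a=np.clip(a.astype(float)*2,0,255).astype(np.uint8)
b2=cv2.imread('pics/side0.png')[170:255,230:320]; b2=np.clip(b2.astype(float)*2,0,255).astype(np.uint8)
cv2.imwrite('pics/z1.png',cv2.resize(a,None,fx=7,fy=7)); cv2.imwrite('pics/z2.png',cv2.resize(b2,None,fx=7,fy=7))
E
```

```text
top [250 178  19   9  80] [258.4 182.3] [0.6383 0.1096 0.09  ]
top [233 180  14   4  20] [239.4 181.2] [0.6403 0.1619 0.09  ]
top [232 190  15  22 224] [238.5 200.5] [0.587  0.1634 0.09  ]
top [266 203   8   8  53] [269.5 206.4] [0.5723 0.078  0.09  ]
top [225 224  16  16 192] [232.6 231.6] [0.5014 0.1777 0.09  ]
top [255 228  19  20 299] [263.7 237.7] [0.4864 0.0922 0.09  ]
side [292 176  33   4  47] [308.7 177.3] [0.4512 0.039  0.09  ]
side [287 183  18  19 274] [295.1 191.5] [0.4864 0.0967 0.09  ]
side [262 184   8   9  58] [265.4 188.1] [0.5711 0.0951 0.09  ]
side [236 199   7   9  38] [238.7 203.2] [0.6371 0.1574 0.09  ]
side [246 204  22  16 228] [256.  211.7] [0.5857 0.18   0.09  ]
side [279 212  17  16 198] [286.9 219.1] [0.5007 0.1935 0.09  ]
side [233 226  70  27 670] [267.1 239.5] [0.5452 0.2631 0.09  ]
side [254 247   9   5  36] [257.8 249.1] [0.5647 0.2941 0.09  ]
((251.3018798828125, 218.5565948486328), (70.09107971191406, 71.87252807617188), 10.619654655456543) [[210.23396 247.41885]
 [223.47925 176.77734]
 [292.3698  189.69434]
 [279.1245  260.33585]]
[[0.4546 0.2416 
[... 1896 characters left out ...]
  96 122
  154 165]
 [163 138 103  89  54  26  25  26  28  27  29  30  30  29  45  81 103 131
  156 162]
 [165 150 122 103  65  43  33  29  28  21  26  28  28  33  61  89  97 122
  166 163]
 [166 163 153 149 143 115 103  82  56  50  42  37  32  27  55  90  93 126
  158 168]
 [161 164 163 168 164 159 159 146 141 138 124 102  83  57  70  99 112 145
  163 163]
 [123 125 142 164 156 165 165 166 169 167 159 157 147 138 141 137 139 159
  165 165]
 [101 111 121 121 116 121 128 142 154 166 163 166 168 164 168 163 165 169
  163 145]
 [105 107 106 106 104 101 102 113 122 121 118 128 142 154 165 163 165 164
  159 123]
 [109 105 106 112 110 107 112 107 107  98 100 100 113 122 122 117 117 129
  141 125]]
```

View pics/z2.png

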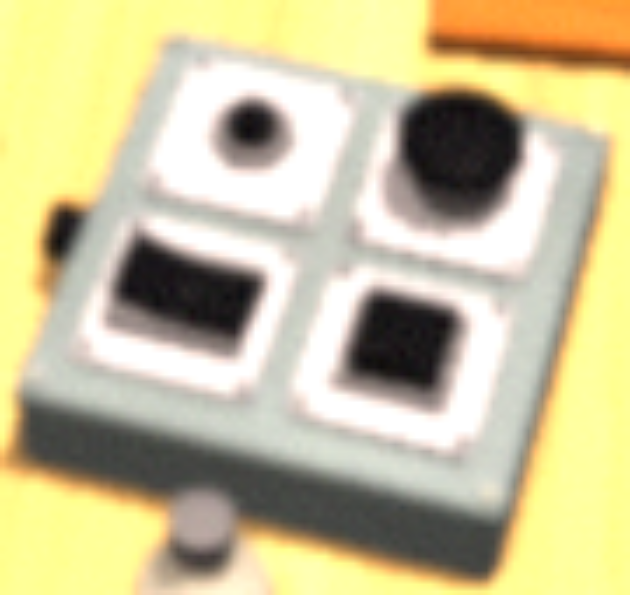

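```bash
python3 - <<'E'
from h import *
im=cv2.imread('pics/top0.png').max(2); print(np.median(im[228:235,229:237]), np.median(im[234:241,260:267]))
# triangulate each control from two views
prs={'rocker':((238.5,200.5),(256,211.7)),'jog':((269.5,206.4),(265.4,188.1)),'key':((232.6,231.6),(286.9,219.1)),'palm':((263.7,237.7),(295.1,191.5))}
for k,(a,b) in prs.items():
    c1,d1=ray('top',a);c2,d2=ray('side',b);d1=d1[0];d2=d2[0]
    s=np.linalg.lstsq(np.c_[d1,-d2],c2-c1,rcond=None)[0]; p=c1+s[0]*d1;q=c2+s[1]*d2
    print(k,((p+q)/2).round(4),np.linalg.norm(p-q).round(4))
for k,uv,z in(('jog',(269.5,206.4),.081),('key',(232.6,231.6),.084),('palm',(263.7,237.7),.106),('rocker',(238.5,200.5),.079)):
    print(k,onz('top',[uv],z)[0].round(4),onz('side',[prs[k][1]],z)[0].round(4))
# plate geometry model from box
c=np.array([.5383,.1277]);
for th in(-9.3,-9.6,-10):
    t=np.radians(th);ex=np.array([np.cos(t),np.sin(t)]);ey=np.array([-ex[1],ex[0]])
    print(th,[ (c+.044*(a*ex+b*ey)).round(4).tolist() for a,b in((1,1),(1,-1),(-1,1),(-1,-1))])
print(arm.camera_params('top')['k1'], proj('top',[[.5383,.1277,.06]]))
E
```

```text
29.0 25.0
rocker [0.5882 0.1644 0.068 ] 0.0006
jog [0.5732 0.0773 0.0683] 0.0004
key [0.5009 0.179  0.0689] 0.0005
palm [0.4863 0.0922 0.0843] 0.0003
jog [0.5726 0.0776 0.081 ] [0.572  0.0876 0.081 ]
key [0.5013 0.178  0.084 ] [0.5009 0.1895 0.084 ]
palm [0.4873 0.0925 0.106 ] [0.4864 0.1098 0.106 ]
rocker [0.5874 0.1638 0.079 ] [0.5871 0.1723 0.079 ]
-9.3 [[0.5888, 0.164], [0.5746, 0.0772], [0.502, 0.1782], [0.4878, 0.0914]]
-9.6 [[0.589, 0.1637], [0.5743, 0.077], [0.5023, 0.1784], [0.4876, 0.0917]]
-10 [[0.5893, 0.1634], [0.574, 0.0767], [0.5026, 0.1787], [0.4873, 0.092]]
-0.1235749132309604 [[251.28619031 218.44890354]]
```

Both views agree. The far (+x) half of the rocker is raised: it is shaded differently from the level key top in the top view, and its left end stands up in the side view. Next I'll shut the fingers and move above the raised pad at about (0.608, 0.160).

```bash
python3 -m crank '[[0.036,-0.032,0,0,0,0.0125,-1],[0.036,-0.032,0,0,0,0.0125,-1],[0.036,-0.032,0,0,0,0.0125,-1],[0.036,-0.032,0,0,0,0.0125,-1],[0.036,-0.032,0,0,0,0.0125,-1],[0.036,-0.032,0,0,0,0.0125,-1],[0.036,-0.032,0,0,0,0.0125,-1],[0.036,-0.032,0,0,0,0.0125,-1],[0.036,-0.032,0,0,0,0.0125,-1],[0.036,-0.032,0,0,0,0.0125,-1],[0.036,-0.032,0,0,0,0.0125,-1],[0.034,-0.034,0,0,0,0.0125,-1]]'; python3 -m crank '[[0,0,0,0,0,0,-1],[0,0,0,0,0,0,-1]]'; python3 -c "
from station import arm; s=arm.read_state();print(s['tool_rot'])"
```

```text
time: 1.3
position: [0.6092, 0.1593, 0.1893]
tool_rot: [[-0.001, 0.164, 0.987], [0.0, 0.987, -0.164], [-1.0, 0.0, -0.001]]
force: [-0.3, 0.3, 0.9]
gripper_width: 0.007
time: 1.5
position: [0.608, 0.1599, 0.1889]
tool_rot: [[-0.002, 0.166, 0.986], [0.0, 0.986, -0.166], [-1.0, -0.0, -0.002]]
force: [-0.4, -0.1, 0.5]
gripper_width: 0.007
[[-2.08196590e-03  1.66381312e-01  9.86059291e-01]
 [ 1.99960233e-04  9.86061477e-01 -1.66381258e-01]
 [-9.99997813e-01 -1.49227460e-04 -2.08621601e-03]]
```

```bash
python3 -m crank '[[0,0,-0.03,0,0,0,-1],[0,0,-0.03,0,0,0,-1],[0,0,-0.025,0,0,0,-1],[0,0,0,0,0,0,-1],[0,0,0,0,0,0,-1]]'; python3 - <<'E'
from h import *
a=arm.get_image('side')[150:260,210:340,::-1]; a=np.clip(a*1.7,0,255).astype(np.uint8)
b=arm.get_image('top')[170:270,200:310,::-1];b=np.clip(b*1.7,0,255).astype(np.uint8)
cv2.imwrite('pics/a1.png',cv2.resize(a,(520,440)))
cv2.imwrite('pics/b1.png',cv2.resize(b,(550,500)))
E
```

```text
time: 2.0
position: [0.6074, 0.1619, 0.1054]
tool_rot: [[-0.0, 0.163, 0.987], [0.0, 0.987, -0.163], [-1.0, 0.0, -0.0]]
force: [0.4, 0.4, 0.6]
gripper_width: 0.003
```

View pics/a1.png

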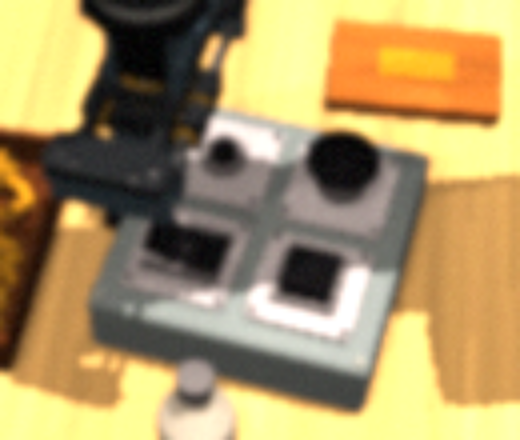

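```bash
python3 - <<'E'
from h import *
p=arm.read_state()['position']; q=p+[0,0,.06]
print((proj('side',[p,q])-[210,150])*4, (proj('top',[p,q])-[200,170])*5)
E
```

```text
[[153.62219488 206.90112491]
 [150.09968177 150.42881004]] [[194.64906299 111.13292003]
 [189.04766896 103.95753433]]
```

View pics/b1.png

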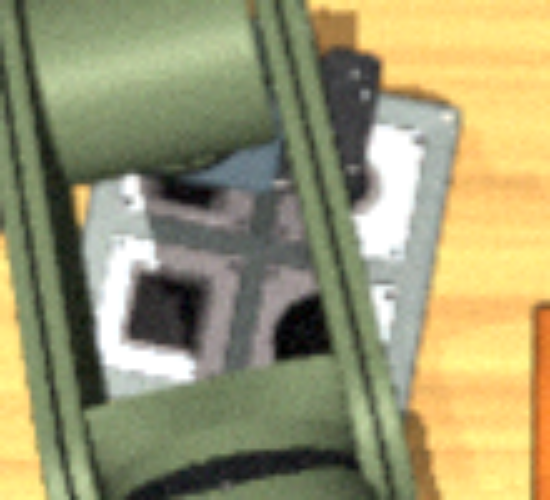

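The tip projects to (154,207) in the side crop, over the rocker's far half as intended. Pushing down.

```bash
python3 -m crank '[[0,-0.0015,-0.007,0,0,0,-1],[0,0,-0.006,0,0,0,-1],[0,0,-0.004,0,0,0,-1],[0,0,-0.003,0,0,0,-1],[0,0,-0.003,0,0,0,-1],[0,0,-0.003,0,0,0,-1],[0,0,0,0,0,0,-1],[0,0,0,0,0,0,-1]]'
```

```text
time: 2.9
position: [0.6081, 0.1593, 0.0788]
tool_rot: [[0.0, 0.164, 0.986], [0.0, 0.986, -0.164], [-1.0, 0.0, -0.0]]
force: [-0.1, 0.2, 0.3]
gripper_width: 0.005
```

```bash
for i in 1 2 3; do python3 -m crank '[[0,0,-0.0015,0,0,0,-1],[0,0,0,0,0,0,-1]]' | egrep 'pos|force'; done
```

```text
position: [0.608, 0.1593, 0.0773]
force: [0.5, -1.4, -0.1]
position: [0.6079, 0.1592, 0.0757]
force: [0.4, -0.1, -0.7]
position: [0.6079, 0.1592, 0.0742]
force: [-0.1, -0.2, 0.0]
```

```bash
python3 - <<'E'
from h import *
a=arm.get_image('side')[150:260,210:340,::-1]; a=np.clip(a*2.5,0,255).astype(np.uint8)
cv2.imwrite('pics/a2.png',cv2.resize(a,(780,600),interpolation=cv2.INTER_CUBIC))
E
```

```text
(no output)
```

View pics/a2.png

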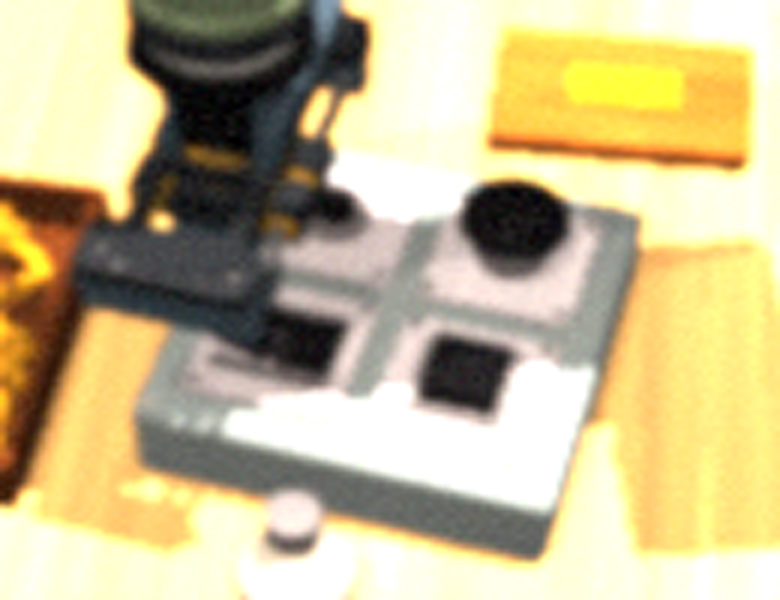

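```bash
for i in 1 2 3; do python3 -m crank '[[0,0,-0.001,0,0,0,-1]]' | egrep 'pos|force'; done
```

```text
position: [0.6081, 0.1593, 0.0735]
force: [0.8, 0.2, -0.1]
position: [0.6081, 0.1592, 0.0724]
force: [-0.0, -0.1, 0.2]
position: [0.608, 0.1593, 0.0713]
force: [0.2, -0.4, -0.0]
```

```bash
python3 - <<'E'
from h import *
h=np.array([.588,.1638]);t=np.radians(-9.6);ex=np.array([np.cos(t),np.sin(t)]);ey=np.array([-ex[1],ex[0]])
def quad(x0,x1,z0,z1): return [np.r_[h+a*ex+b*ey,z] for a,b,z in((x0,.015,z0),(x1,.015,z1),(x1,-.015,z1),(x0,-.015,z0))]
old=cv2.imread('pics/side0.png'); new=arm.get_image('side')[:,:,::-1].copy()
p=arm.read_state()['position']
out=[]
for im in(old,new):
    a=np.clip(im[185:235,230:300]*3.0,0,255).astype(np.uint8); a=cv2.resize(a,None,fx=5.5,fy=5.5,interpolation=cv2.INTER_CUBIC)
    b=a.copy()
    for q,c in((quad(-.028,0,.076,.076),(0,0,255)),(quad(-.0258,0,.087,.076),(0,255,0)),(quad(.0258,0,.087,.076),(255,0,0))):
        uv=(proj('side',q)-[230,185]+.5)*5.5; cv2.polylines(b,[uv.round().astype(int)],True,c,1)
    uv=(proj('side',[p])-[230,185]+.5)*5.5; cv2.circle(b,tuple(uv[0].round().astype(int)),4,(255,0,255),1)
    out.append(np.hstack([a,b]))
cv2.imwrite('pics/c1.png',np.vstack(out))
E
```

```text
(no output)
```

View pics/c1.png

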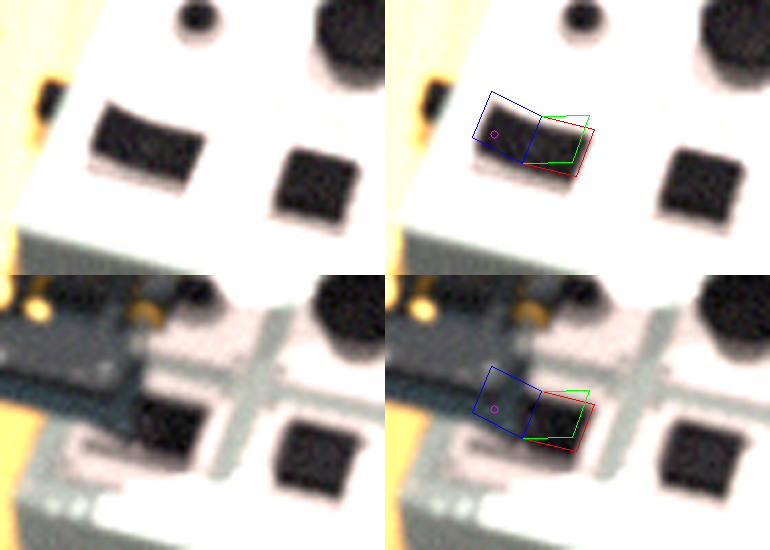

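The rocker's state isn't clear because the gripper hides it and there's no stop force. I'll lift off and look at it from both views.

```bash
python3 -m crank '[[0,0,0.03,0,0,0,-1],[0,0,0.05,0,0,0,-1],[0,0,0.04,0,0,0,-1],[0,-0.05,0,0,0,0,-1],[0,-0.05,0,0,0,0,-1],[0,-0.05,0,0,0,0,-1],[0,-0.05,0,0,0,0,-1],[0,-0.05,0,0,0,0,-1]]'; python3 - <<'E'
from h import *
out=[]
for n,(x,y) in(('top',(210,178)),('side',(230,175))):
    new=arm.get_image(n)[:,:,::-1]; cv2.imwrite(f'pics/{n}1.png',new); old=cv2.imread(f'pics/{n}0.png')
    out.append(np.hstack([cv2.resize(np.clip(i[y:y+75,x:x+95]*3.0,0,255).astype(np.uint8),None,fx=4,fy=4,interpolation=cv2.INTER_CUBIC) for i in(old,new)]))
cv2.imwrite('pics/d1.png',np.vstack(out))
E
```

```text
time: 4.7
position: [0.6077, -0.0926, 0.1915]
tool_rot: [[0.0, 0.164, 0.986], [0.0, 0.986, -0.164], [-1.0, 0.0, 0.0]]
force: [-0.0, -0.6, 0.1]
gripper_width: 0.004
```

View pics/d1.png

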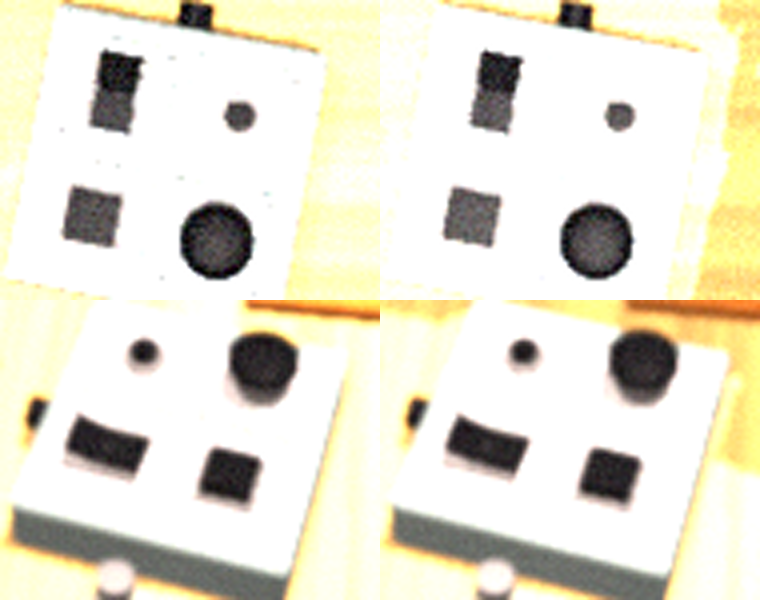

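The rocker has not moved. I need to check both the tip position and the box height in the images.

```bash
python3 - <<'E'
from h import *
p=arm.read_state()['position']
R=arm.read_state()['tool_rot']
for n in('top','side'):
    im=cv2.imread(f'pics/{n}1.png'); u=proj(n,[p])[0]; print(n,u)
    x,y=(u-[60,45]).astype(int); x=max(x,0);y=max(y,0)
    a=np.clip(im[y:y+90,x:x+120]*2.0,0,255).astype(np.uint8); a=cv2.resize(a,None,fx=6,fy=6,interpolation=cv2.INTER_CUBIC)
    for k in(0,.06,.079): 
        v=(proj(n,[p-R[:,0]*k])[0]-[x,y]+.5)*6; cv2.circle(a,tuple(v.round().astype(int)),4,(255,0,255),1)
    for b in(-.016,.016):
        v=(proj(n,[p+R[:,2]*b])[0]-[x,y]+.5)*6; cv2.circle(a,tuple(v.round().astype(int)),3,(0,0,255),1)
    cv2.imwrite(f'pics/e_{n}.png',a)
E
```

```text
top [340.37081994 192.47770607]
side [261.25668991 115.75809654]
```

View pics/e_side.png

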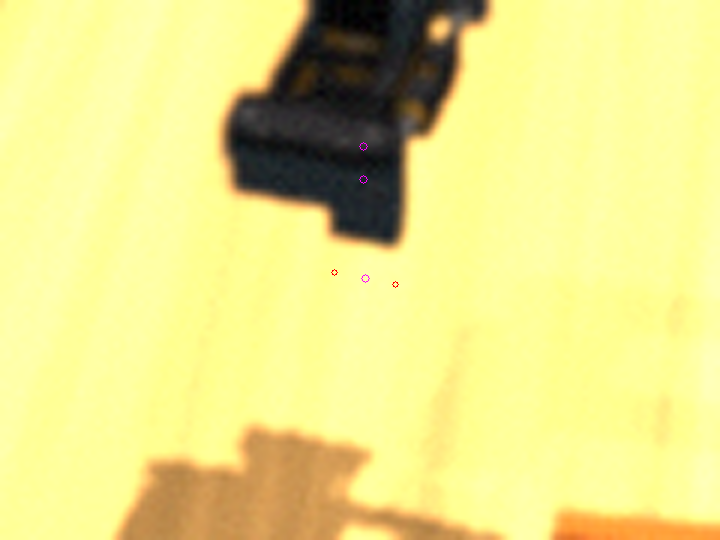

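View pics/e_top.png

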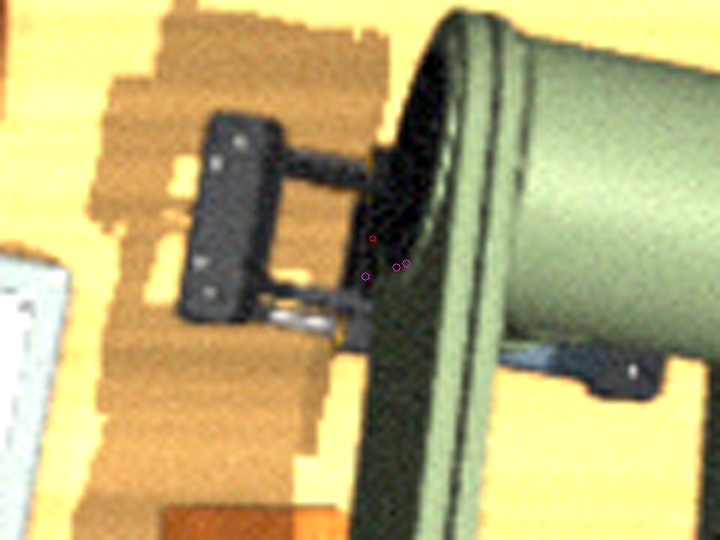

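```bash
python3 - <<'E'
from h import *
s=arm.read_state();p=s['position'];R=s['tool_rot'];print(p,s['gripper_width'],s['joint_vel'].round(3))
for n in('top','side'):
    im=arm.get_image(n)[:,:,::-1]; u=proj(n,[p])[0]; cv2.imwrite(f'pics/{n}2.png',im)
    x,y=(u-[70,60]).astype(int); x=max(x,0);y=max(y,0)
    a=np.clip(im[y:y+100,x:x+130]*2.0,0,255).astype(np.uint8); a=cv2.resize(a,None,fx=6,fy=6,interpolation=cv2.INTER_CUBIC)
    def P(t): return ((proj(n,[p+R@np.array(t)])[0]-[x,y]+.5)*6).round().astype(int)
    for X,c in((-.079,(0,0,255)),(-.10,(0,160,0))):
        cv2.polylines(a,[np.array([P((X,b,d)) for b,d in((.089,.038),(.089,-.038),(-.089,-.038),(-.089,.038))])],True,c,1)
    cv2.polylines(a,[np.array([P((0,b,d)) for b,d in((.0135,.016),(.0135,-.016),(-.0135,-.016),(-.0135,.016))])],True,(255,0,255),1)
    cv2.imwrite(f'pics/f_{n}.png',a)
E
```

```text
[ 0.60768663 -0.09675176  0.19126044] 0.007846513984686195 [ 0.081 -0.005  0.012  0.082  0.011  0.05 ]
```

View pics/f_side.png

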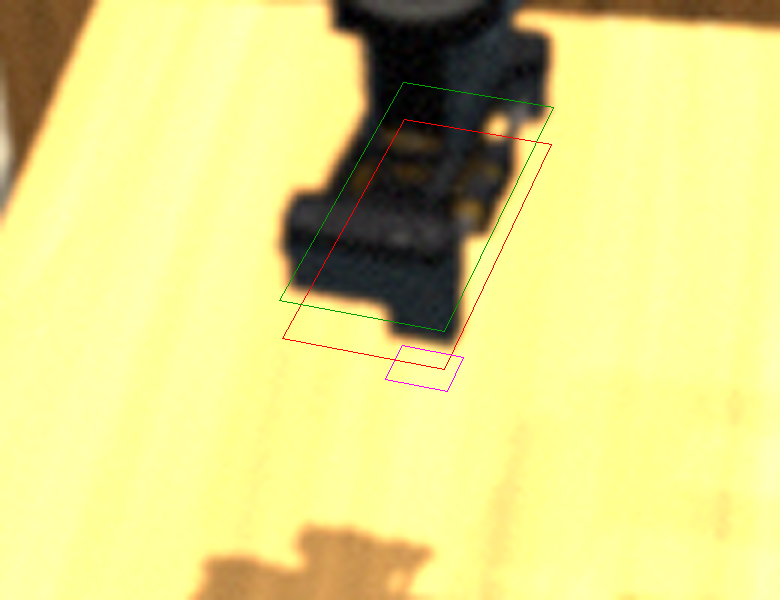

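View pics/f_top.png

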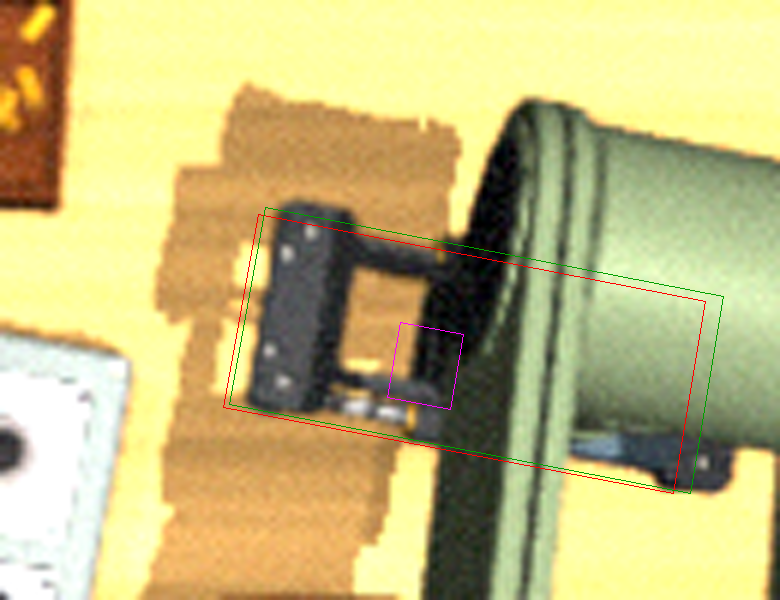

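```bash
python3 - <<'E'
from h import *
print(arm.grip_depth, [a for a in dir(arm) if a[0]!='_'])
p=np.array([0.17787327, 0.54629498, 0.18910701]);R=np.array([[-4.90925342e-04,3.09572579e-01,9.50875690e-01],[-1.49263696e-03,9.50874518e-01,-3.09572968e-01],[-9.99998766e-01,-1.57e-03,-4.7e-06]])
for n in('top','side'):
    im=cv2.imread(f'pics/{n}0.png'); u=proj(n,[p])[0];print(u)
    x,y=(u-[75,75]).astype(int); x=max(x,0);y=max(y,0);x=min(x,382);y=min(y,274)
    a=np.clip(im[y:y+110,x:x+130]*2.5,0,255).astype(np.uint8); a=cv2.resize(a,None,fx=5.4,fy=5.4,interpolation=cv2.INTER_CUBIC)
    def P(t): return ((proj(n,[p+R@np.array(t)])[0]-[x,y]+.5)*5.4).round().astype(int)
    for X,c in((-.079,(0,0,255)),(-.10,(0,160,0))):
        cv2.polylines(a,[np.array([P((X,b,d)) for b,d in((.089,.038),(.089,-.038),(-.089,-.038),(-.089,.038))])],True,c,1)
    for X in(0,-.02): cv2.polylines(a,[np.array([P((X,b,d)) for b,d in((.059,.016),(.059,-.016),(-.059,-.016),(-.059,.016))])],True,(255,0,255),1)
    cv2.imwrite(f'pics/g_{n}.png',a)
E
```

```text
0.0188 ['IKError', 'camera_params', 'close_job', 'get_image', 'grip_depth', 'read_state']
[ 84.60781348 355.31477706]
[443.5508537  360.55187957]
```

View pics/g_side.png

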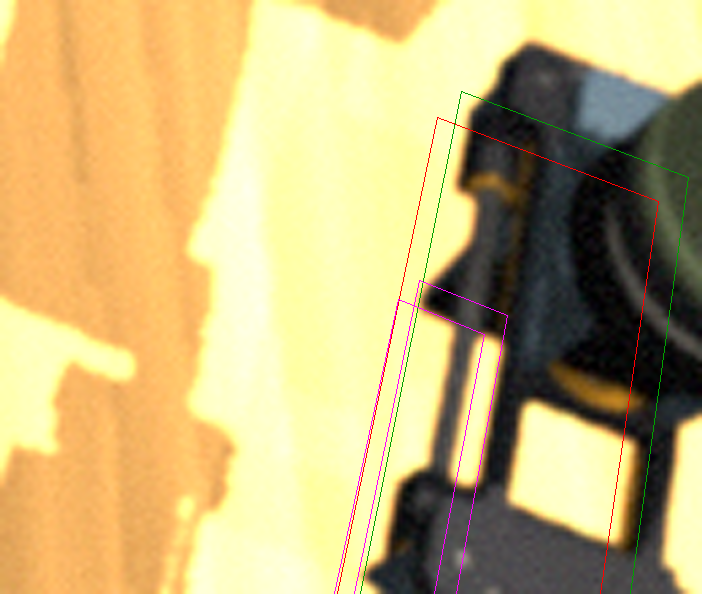

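View pics/g_top.png

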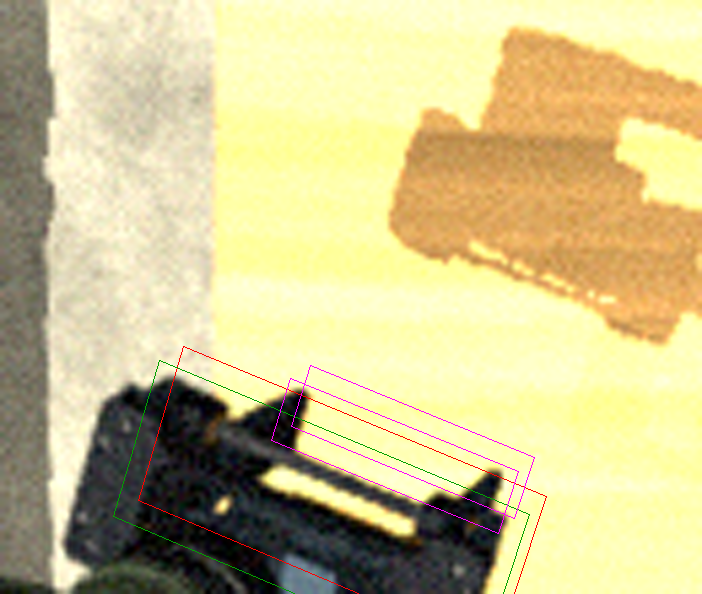

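In both the start view and now, the fingertips sit about 20 mm higher along the tool axis than the reported TCP, while sideways they line up. That explains why I never touched the rocker. I'll go back and descend until the force shows contact.

```bash
python3 -m crank '[[0,0.05,0,0,0,0,-1],[0,0.05,0,0,0,0,-1],[0,0.05,0,0,0,0,-1],[0,0.05,0,0,0,0,-1],[0,0.04,0,0,0,0,-1],[0,0.01,0,0,0,0,-1],[0,0,-0.03,0,0,0,-1],[0,0,-0.05,0,0,0,-1],[0,0,-0.035,0,0,0,-1],[0,0,0,0,0,0,-1],[0,0,0,0,0,0,-1]]'
```

```text
time: 6.0
position: [0.6082, 0.1598, 0.0769]
tool_rot: [[0.0, 0.163, 0.987], [0.0, 0.987, -0.163], [-1.0, 0.0, 0.0]]
force: [0.4, -0.2, 0.9]
gripper_width: 0.008
```

```bash
python3 -m crank '[[0,0,-0.003,0,0,0,-1],[0,0,-0.003,0,0,0,-1]]'| egrep 'pos|force';  for i in 1 2 3 4 5; do python3 -m crank '[[0,0,-0.0015,0,0,0,-1]]' | egrep 'pos|force'; done
```

```text
position: [0.6097, 0.1597, 0.0728]
force: [0.4, -0.1, -0.3]
position: [0.6088, 0.1594, 0.0702]
force: [0.2, -0.4, -0.0]
position: [0.6084, 0.1593, 0.0681]
force: [-0.4, -0.1, -0.5]
position: [0.6082, 0.1593, 0.0662]
force: [-0.6, -0.2, -0.5]
position: [0.6081, 0.1592, 0.0644]
force: [0.7, -0.3, 0.4]
position: [0.6081, 0.1592, 0.0628]
force: [-0.6, -0.2, 0.9]
```

```bash
for i in 1 2 3 4 5 6; do python3 -m crank '[[0,0,-0.0015,0,0,0,-1]]' | egrep 'pos|force'; done
```

```text
position: [0.6085, 0.1592, 0.0617]
force: [0.4, -0.4, 2.8]
position: [0.6089, 0.1592, 0.0603]
force: [1.5, -1.4, 3.0]
position: [0.6092, 0.1591, 0.0589]
force: [2.6, -1.5, 3.6]
position: [0.6092, 0.1593, 0.0574]
force: [1.8, -0.6, 3.4]
position: [0.6087, 0.1594, 0.0556]
force: [1.5, 0.4, 2.6]
position: [0.6084, 0.1594, 0.0539]
force: [1.8, -0.9, 3.2]
```

Contact, with about 3 N of rocker friction. Continuing to the stop.

```bash
for i in 1 2 3 4 5 ; do python3 -m crank '[[0,0,-0.001,0,0,0,-1]]' | egrep 'pos|force'; done
```

```text
position: [0.608, 0.1594, 0.0527]
force: [1.6, 0.3, 2.3]
position: [0.6081, 0.1594, 0.0522]
force: [0.2, -0.3, 8.3]
position: [0.6081, 0.1594, 0.0521]
force: [-1.4, -0.3, 14.1]
position: [0.6081, 0.1595, 0.0521]
force: [-3.2, -1.5, 17.6]
position: [0.6081, 0.1595, 0.052]
force: [-3.4, -1.4, 22.5]
```

There's a clear stop at 0.052, so the offset is 24 mm. I'll lift, move over the key and check the rocker.

```bash
python3 -m crank '[[0,0,0.035,0,0,0,-1],[0,0,0.05,0,0,0,-1],[0,0,0.02,0,0,0,-1],[-0.036,0.0062,0,0,0,0,-1],[-0.036,0.0062,0,0,0,0,-1],[-0.0345,0.006,0,0,0,0,-1],[0,0,0,0,0,0,-1],[0,0,0,0,0,0,-1]]'; python3 - <<'E'
from h import *
n='side';x,y=230,160
a=arm.get_image(n)[:,:,::-1]; cv2.imwrite(f'pics/side3.png',a)
cv2.imwrite('pics/h1.png',cv2.resize(np.clip(a[y:y+90,x:x+110]*3.0,0,255).astype(np.uint8),None,fx=6,fy=6,interpolation=cv2.INTER_CUBIC))
E
```

```text
time: 8.6
position: [0.5004, 0.1777, 0.1535]
tool_rot: [[-0.001, 0.163, 0.987], [-0.0, 0.987, -0.163], [-1.0, -0.001, -0.001]]
force: [-0.2, -0.5, -0.2]
gripper_width: 0.007
```

View pics/h1.png

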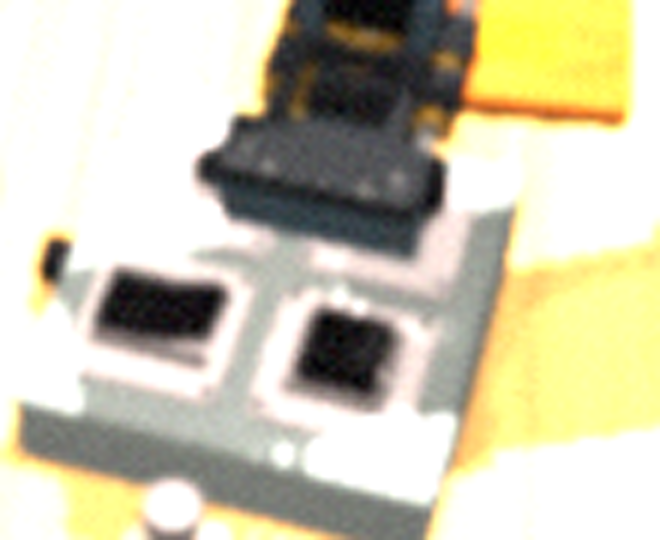

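The rocker is now flipped: its left end at (115,275) is flat and its right end at (215,285) is up. Now the key.

```bash
python3 -m crank '[[0.001,0,-0.04,0,0,0,-1],[0,0,-0.035,0,0,0,-1],[0,0,0,0,0,0,-1],[0,0,0,0,0,0,-1]]'| egrep 'pos|force';  for i in 1 2 3 4 5 6 7 8 9; do python3 -m crank '[[0,0,-0.0015,0,0,0,-1]]' | egrep 'pos|force'; done
```

```text
position: [0.5033, 0.1776, 0.0787]
force: [0.5, 0.1, 0.9]
position: [0.5046, 0.1781, 0.0791]
force: [-0.3, 0.8, 1.3]
position: [0.5041, 0.1781, 0.0775]
force: [0.1, -0.4, -0.2]
position: [0.5034, 0.1779, 0.0755]
force: [-0.1, -0.0, -0.0]
position: [0.5029, 0.1778, 0.0735]
force: [0.2, 0.3, -0.5]
position: [0.5027, 0.1777, 0.0717]
force: [0.1, 0.1, -0.3]
position: [0.5025, 0.1777, 0.0699]
force: [0.1, 0.6, -0.0]
position: [0.5025, 0.1777, 0.0683]
force: [0.6, -0.7, -0.1]
position: [0.5025, 0.1776, 0.0667]
force: [0.0, -0.6, -0.1]
position: [0.5025, 0.1776, 0.0652]
force: [-0.1, -0.2, -0.1]
```

```bash
for i in 1 2 3 4 5 6 7 8; do python3 -m crank '[[0,0,-0.0015,0,0,0,-1]]' | egrep 'pos|force'; done
```

```text
position: [0.5025, 0.1777, 0.0637]
force: [0.3, 0.4, -0.2]
position: [0.5025, 0.1777, 0.0622]
force: [0.0, 0.3, 0.0]
position: [0.5025, 0.1777, 0.0607]
force: [0.3, 0.6, -0.4]
position: [0.5025, 0.1777, 0.0595]
force: [-1.2, -1.0, 4.6]
position: [0.5026, 0.1777, 0.0582]
force: [-0.7, -0.3, 3.3]
position: [0.5026, 0.1777, 0.0566]
force: [-1.9, -0.4, 4.0]
position: [0.5025, 0.1777, 0.055]
force: [-0.8, -1.2, 3.4]
position: [0.5026, 0.1776, 0.0534]
force: [-1.6, -0.1, 4.0]
```

```bash
for i in 1 2 3 4 5; do python3 -m crank '[[0,0,-0.001,0,0,0,-1]]' | egrep 'pos|force'; done
```

```text
position: [0.5026, 0.1777, 0.0523]
force: [-1.5, 0.3, 4.0]
position: [0.5026, 0.1777, 0.052]
force: [-3.4, -0.8, 14.2]
position: [0.5026, 0.1777, 0.0519]
force: [-5.1, -2.7, 19.6]
position: [0.5027, 0.1777, 0.0518]
force: [-6.6, -2.7, 26.1]
position: [0.5027, 0.1777, 0.0516]
force: [-8.2, -2.8, 32.3]
```

The key is fully in: it travelled 8 mm to a hard stop. Now to the mushroom button.

```bash
python3 -m crank '[[0,0,0.035,0,0,0,-1],[0,0,0.05,0,0,0,-1],[0,0,0,0,0,0,-1],[-0.0055,-0.0285,0,0,0,0,-1],[-0.005,-0.0285,0,0,0,0,-1],[-0.005,-0.0285,0,0,0,0,-1],[0,0,0,0,0,0,-1],[0,0,0,0,0,0,-1],[0,0,0,0,0,0,-1]]'; python3 - <<'E'
from h import *
n='side';x,y=230,160
a=arm.get_image(n)[:,:,::-1]; cv2.imwrite(f'pics/side4.png',a)
cv2.imwrite('pics/h2.png',cv2.resize(np.clip(a[y:y+90,x:x+110]*3.0,0,255).astype(np.uint8),None,fx=6,fy=6,interpolation=cv2.INTER_CUBIC))
E
```

```text
time: 12.15
position: [0.4873, 0.0928, 0.133]
tool_rot: [[-0.0, 0.164, 0.986], [0.0, 0.986, -0.164], [-1.0, 0.0, -0.0]]
force: [0.0, 0.8, 0.0]
gripper_width: 0.002
```

View pics/h2.png

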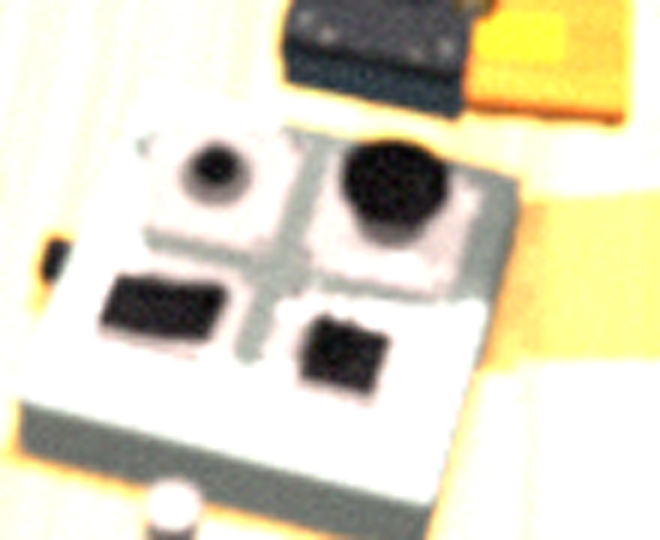

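The rocker at (165,310) is on, the key at (345,355) sits low, and the jog button and mushroom are up. Pressing the mushroom.

```bash
python3 -m crank '[[0,0,-0.025,0,0,0,-1],[0,0,-0.015,0,0,0,-1],[0,0,0,0,0,0,-1],[0,0,0,0,0,0,-1]]'| egrep 'pos|force';  for i in 1 2 3 4 5 6 7 8 9 10 11; do python3 -m crank '[[0,0,-0.0015,0,0,0,-1]]' | egrep 'pos|force'; done
```

```text
position: [0.4873, 0.0928, 0.0934]
force: [-0.6, -0.4, 0.2]
position: [0.4881, 0.0927, 0.0928]
force: [0.4, 0.9, -0.1]
position: [0.4878, 0.0925, 0.0911]
force: [0.4, -0.5, -0.7]
position: [0.4874, 0.0923, 0.0893]
force: [0.5, 0.7, 0.3]
position: [0.4872, 0.0922, 0.0876]
force: [-0.2, -0.1, -0.6]
position: [0.4871, 0.0921, 0.0859]
force: [0.2, 0.3, 0.1]
position: [0.487, 0.0921, 0.0843]
force: [-0.6, 0.4, 0.2]
position: [0.487, 0.0921, 0.0827]
force: [-0.2, -1.4, 0.1]
position: [0.487, 0.0921, 0.0814]
force: [-0.1, 0.5, 2.7]
position: [0.487, 0.0921, 0.08]
force: [-0.8, -0.3, 3.4]
position: [0.487, 0.0921, 0.0786]
force: [-1.8, 0.3, 4.1]
position: [0.4871, 0.0921, 0.0771]
force: [-1.6, -1.0, 4.6]
```

```bash
for i in 1 2 3 4 5 6 7; do python3 -m crank '[[0,0,-0.001,0,0,0,-1]]' | egrep 'pos|force'; done; python3 -m crank '[[0,0,0,0,0,0,-1],[0,0,0,0,0,0,-1],[0,0,0,0,0,0,-1],[0,0,0,0,0,0,-1]]'
```

```text
position: [0.4871, 0.0921, 0.0761]
force: [-1.0, -0.0, 5.4]
position: [0.4871, 0.0922, 0.0751]
force: [-1.7, -0.7, 6.3]
position: [0.4871, 0.0921, 0.0742]
force: [-2.8, -0.1, 6.0]
position: [0.487, 0.0921, 0.0732]
force: [-1.5, -1.1, 7.2]
position: [0.4871, 0.0921, 0.0723]
force: [-1.6, 0.1, 8.1]
position: [0.4871, 0.0921, 0.072]
force: [-5.0, -0.9, 18.3]
position: [0.4872, 0.0921, 0.0719]
force: [-7.8, -2.2, 25.9]
time: 14.8
position: [0.4871, 0.0921, 0.072]
tool_rot: [[0.001, 0.164, 0.986], [0.0, 0.986, -0.164], [-1.0, 0.0, 0.001]]
force: [-5.9, -1.2, 19.2]
gripper_width: 0.004
```

```bash
python3 - <<'E'
from h import *
a=arm.get_image('side')[:,:,::-1]
cv2.imwrite('pics/h3.png',cv2.resize(np.clip(a[150:270,200:350]*2.5,0,255).astype(np.uint8),None,fx=4.5,fy=4.5,interpolation=cv2.INTER_CUBIC))
E
```

```text
(no output)
```

View pics/h3.png

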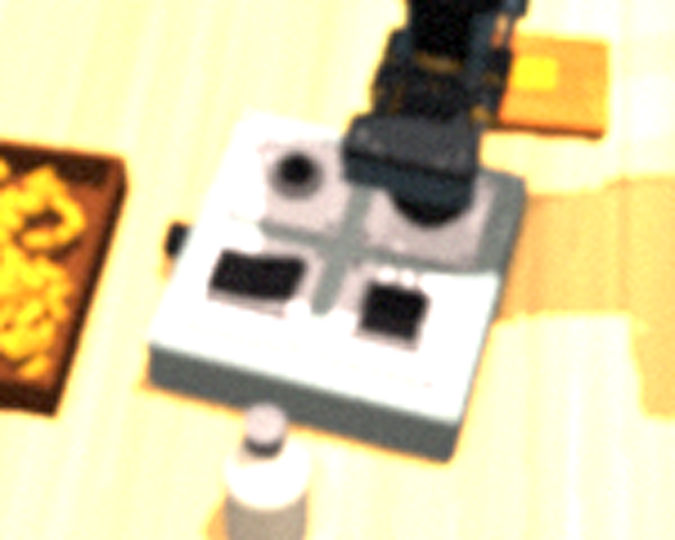

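The picture shows the tip holding the mushroom down at (425,210), the rocker on at (255,275), the key in at (393,310), the jog button up at (297,170), and the bottle, tray and plaque in place. Handing in.

```bash
python3 -c "
from station import arm; s=arm.read_state(); print(s['time'],s['position'],s['force']); print(arm.close_job())"
```

```text
14.85 [0.48714477 0.09214786 0.07202715] [-5.51622934 -0.71440595 18.34053481]
the job is handed in; nothing more can be done
None
```

I pushed the rocker's raised half flat, pressed the square key fully in, and pressed the mushroom button fully down. I handed the job in at 14.85 s while still holding it with about 18 N. No verdict was reported.

- **Last checks:** Each control reached a hard stop, the key after about 8 mm and the mushroom after about 10 mm. The last side picture showed the rocker on, the key in and the small round button up. The tray, bottle and plaque looked unmoved. The mallet was outside that picture, and I did not check it again after the start.
- **Failed first attempt:** The first rocker push touched nothing. The fingertips really end about 24 mm above the reported TCP height. I saw this in the pictures and confirmed it by contact at the rocker stop, so I lowered by force instead.

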